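# Settle the chopping board on its locating pins

### The arm

A 6-joint arm with a two-finger parallel gripper is mounted at the origin on the work surface. World frame = base frame: x ahead of the robot, y to its left, z up, the work surface at z = 0. Lengths are in mm, angles in rad, forces in N, time in s.
With the tool pointing down it reaches from about 400 to 925 mm from the base axis. Payload 12.5 kg.
Tool frame: the origin (TCP) lies between the finger pads; the fingertips stand 11 mm ahead of it and the grasp point (between the pads) lies 8 mm behind it (env.tip_extent is the distance from the TCP to the fingertips, in mm); x points along the fingers, z is the direction in which the jaws open and shut, and the axes are right-handed (so a half turn about x gives the same grasp; the last joint's range is limited). The gripper opens to 95 mm and grips with 3 to 60 N. Pads are 20 mm wide; open, the fingers measure 119 mm over their backs; the gripper's body (75 mm by 180 mm) begins 59 mm behind the grasp point.
Start: joints at [1.155, 0.491, 1.559, -0, 1.092, -0.106], TCP at [190.525, 595.269, 225.661] pointing down, gripper open.
Joint ranges: [-3.1, 3.1], [-0.84, 2.19], [0.05, 2.79], [-1.13, 4.28], [0.06, 2.93], [-2.69, 2.69]. Speed limits (rad/s): [2.22, 2.22, 2.79, 3.14, 3.14, 3.14].

### API

Orientations are given as [roll, pitch, yaw] about the fixed x, y, z axes, in that order (R = Rz(yaw) Ry(pitch) Rx(roll)).
In Python, from cell import status, imaging, env gives the robot as it stands. The module is installed in compiled form; this text tells all that it offers.
- The arm moves only by the tool apply_moves, never from a script. Its argument "increments" is a list of rows, each a list of 5 numbers: the closure, from 0 (fully open) to 1 (shut), then the shift along the tool's x, y, z in mm, then the turn about the tool's x in degrees. A call has 1 to 10 rows; each row shifts and turns the commanded pose from where the row before left it, along the tool's axes as they then stand; what a row does not reach is not made up. A row lasts 1/10 s, in which the tool goes at most 50 mm and 8.59 degrees, less where a joint would pass 70% of its speed; a pose out of reach is approached as far as the arm can. A call with a gripper value outside its range is refused whole. The fingers move at their own pace and stop on an object; the grip force is fixed at half the most. Time passes only in rows, so rows that do not move let the fingers close. It gives the time, the measured TCP pose, the force and the opening at its end, in the units of the state.
- status.state(): the state, without advancing time (a new reading comes with each control period).
- imaging.read_camera(name): name is "side" or "top"; returns a dict with "pixels" (400x640x3 uint8, red, green, blue), "fovy" (degrees; the focal length in pixels is half the picture's height over the tangent of half this angle, whatever the lens; pixels are square), "cx", "cy" (the principal point, pixels), "R" (3x3) and "t" (3): a world point X has camera coordinates R X + t. Camera axes: x right, y down, z forward; pixel columns grow to the right and rows downward; lengths in mm; the calibration is good to about 2 mm. A picture is of the moment at which its call begins. There is no depth.
- env.job_done(): hands the job in, once; it reports no verdict.
The state is a dict: "t": time; "joints": joint angles; "qvel": joint speeds; "tau": joint torques, N m; "eef_pos": TCP position; "tcp_rot": TCP orientation; "ft_force": force on the tool from outside, world axes, zero at the start; "moment": the same for the moment, N m; "opening": opening from 0.0 (shut) to 1.0 (fully open).
Only numpy, scipy, OpenCV 4.12 (cv2) and the standard library are available. Lean on these libraries where they do the work, as an engineer would, in place of code of your own. Each camera call takes 0.05 s, during which the arm holds its last target. There are 200 camera calls.

### The job

The wooden chopping board has been put back crooked and is riding on top of the two locating pins of its steel station. Without picking it up or tipping it, nudge it back and sideways with the fingertips until both its holes drop over the pins and it lies flat on the steel base, then take the hand away. Leave the other kitchen things where they are.

Things in the scene. Friction and masses are not known exactly. Their poses are not given: they have to be found in the camera images.
- station: Fixed chopping-board station: flat steel bed 10 mm above the counter, x -140..+96.5 mm, y -180..+180 mm, open at front and ends; along its far side (inner face at x +96.5) a thin upstand rises 26 mm above the bed. Origin: on the counter under the middle of the seated board; x from the open front to the upstand, y left along it. Place and yaw vary.
- pin_left (a point): Tip of the left locating pin, at (+40, +80) mm in the station's frame, 10 mm above the bed. The pin is 12 mm in diameter for its lower 5 mm and tapers above to 6.4 mm at its flat tip.
- pin_right (a point): Tip of the right pin, the same, at (+40, -80) mm in the station's frame.
- board: Loose light wooden chopping board, 190 (x) by 280 (y) by 14 mm, 0.4-0.7 kg, two 16 mm through holes. Origin: centre of underside; z up, x to the long edge nearer the holes. Seated: frame matches the station's, underside on the bed. At the start it rides on both pin tips, far edge about 11 mm high, 20-35 mm short of home, up to 45 mm left or right, turned up to 0.1 rad. Slides at 2-6 N.
- hole_left (a point): Centre of the board's left hole at the top face, at (+40, +80, +14) mm in the board's frame. A hole drops over its pin when within about 2 mm; when the board is seated 1.5 mm separates its far edge from the upstand.
- hole_right (a point): Centre of the board's right hole at the top face, at (+40, -80, +14) mm in the board's frame.
- tiffin: Bystander: stainless stacking tiffin of four tiers with side clamp and top handle, 134 mm across, 297 mm high, standing to the left. Origin: centre of its underside.
- fork: Bystander: turquoise plastic fork 180 mm long, 5 mm high, lying on the counter in front of the station. Origin: about its middle at the counter; x towards its tines.
- jar: Bystander: small glass jar with hinged, wire-clamped glass lid, 78 mm across, 101 mm high, to the left of the station, near its front. Origin: centre of its underside.
- bowl: Bystander: white ceramic bowl 130 mm across, 58 mm high, beyond the upstand, at the far edge of the counter. Origin: centre of its underside.
- dish: Bystander: small steel dish 88 mm across, 34 mm high, to the right of the station, near its front. Origin: centre of its underside.
- knife: Bystander: paring knife 195 mm long, 13 mm high, lying on the counter to the right of the station. Origin: between handle and blade, at the counter; x towards the point.
- mill: Bystander: wooden pepper mill 52 mm across, 131 mm high, to the right of the station. Origin: centre of its underside.

How it is judged:
By the outcome, as a careful person would: the job done as asked, in the order asked, and still so for the second after the job is handed in, with the robot touching nothing.
It also fails if it takes over 54 s, if anything falls off the work surface, if the arm or the gripper's body presses on something with over 40 N, if the wrist force passes 120 N, or if a joint passes its speed limit or range.

## Working session

There is one attempt and no reset: what is moved stays moved. The work goes in short steps, Python scripts to look and compute and a tool call to move; the robot and the scene stay as the last step left them, time stands still between calls to the robot, and variables do not carry over. Pictures are saved under pics/ and viewed, about 8 in all and at most 12, crops included, and the job is handed in when it is done.

Besides the shell and the picture viewer there is one more tool, called after "Emit:" as a command line: name --pt "numbers of a row" for each row, then --argument value for the rest. apply_moves: Moves the arm, as the interface text tells. Its arguments: {"type":"object","properties":{"increments":{"type":"array"}},"required":["increments"]}

```bash
mkdir -p pics
cat > h.py <<'E'
from cell import status, imaging, env
import numpy as np, cv2
def cap(n,f):
    c=imaging.read_camera(n); cv2.imwrite(f'pics/{f}.png',cv2.cvtColor(c['pixels'],cv2.COLOR_RGB2BGR)); 
    import pickle; pickle.dump(c,open(f'pics/{f}.pkl','wb')); return c
def load(f):
    import pickle; return pickle.load(open(f'pics/{f}.pkl','rb'))
def K(c):
    f=200/np.tan(np.radians(c['fovy'])/2); return np.array([[f,0,c['cx']],[0,f,c['cy']],[0,0,1]])
def onz(c,uv,z):
    R=np.array(c['R']);t=np.array(c['t']);o=-R.T@t
    d=R.T@np.linalg.inv(K(c))@np.array([*uv,1.]); return o+d*(z-o[2])/d[2]
def proj(c,X):
    p=K(c)@(np.array(c['R'])@np.array(X,float)+np.array(c['t'])); return p[:2]/p[2]
E
python3 - <<'E'
from h import *
for n in('top','side'):
    c=cap(n,n+'0'); print(n,c['fovy'],c['cx'],c['cy'],np.round(-np.array(c['R']).T@c['t']),np.round(c['R'],2).tolist())
a=cv2.imread('pics/top0.png');b=cv2.imread('pics/side0.png')
s=status.state();print({k:np.round(s[k],3).tolist() for k in('t','eef_pos','tcp_rot','ft_force','opening')})
E
```

```text
top 54.70630370755727 319.0655909798765 202.41673010913226 [ 295.   77. 1240.] [[0.06, -1.0, -0.0], [-0.97, -0.05, -0.22], [0.22, 0.01, -0.98]]
side 56.514007577422035 319.477713638465 192.9431997302143 [ 151. -484.  798.] [[0.82, -0.58, -0.01], [-0.43, -0.59, -0.68], [0.39, 0.56, -0.73]]
{'t': 0.1, 'eef_pos': [190.441, 595.073, 225.128], 'tcp_rot': [3.042, 1.57, -1.98], 'ft_force': [0.229, 0.1, 0.077], 'opening': 0.999}
```

View pics/top0.png

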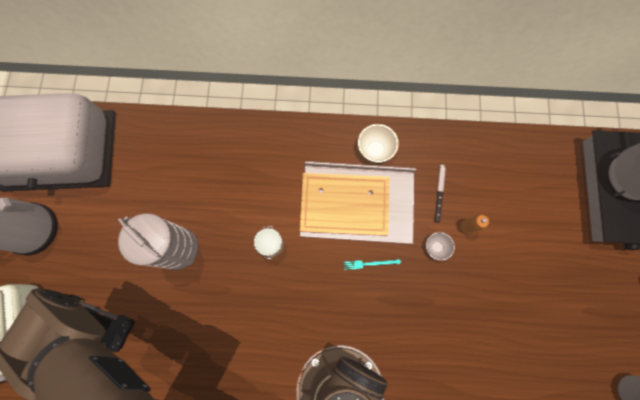

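View pics/side0.png

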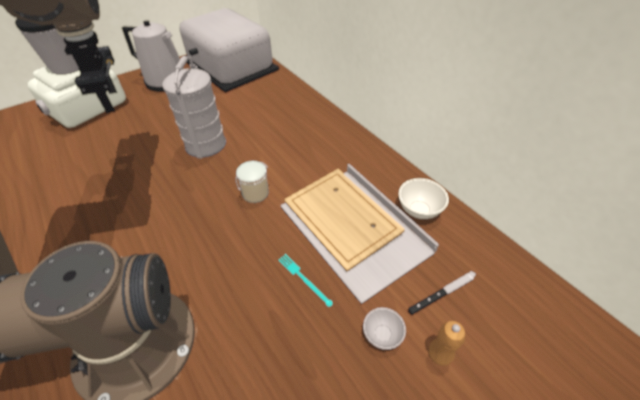

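The top view shows the board at about (345,204), at the left end of the station (whose upstand runs 305–415 along row 167), and the fork in front at row 265. I'll enlarge both views.

Run:
```python
from h import *
a=cv2.imread('pics/top0.png')[155:250,290:425];b=cv2.imread('pics/side0.png')[155:305,270:450]
A=cv2.resize(a,None,fx=5.9,fy=5.9,interpolation=cv2.INTER_CUBIC);B=cv2.resize(b,None,fx=4,fy=4,interpolation=cv2.INTER_CUBIC)
cv2.imwrite('pics/top0c.png',A);cv2.imwrite('pics/side0c.png',B);print(A.shape,B.shape)
```

```text
(560, 796, 3) (600, 720, 3)
```

View pics/top0c.png

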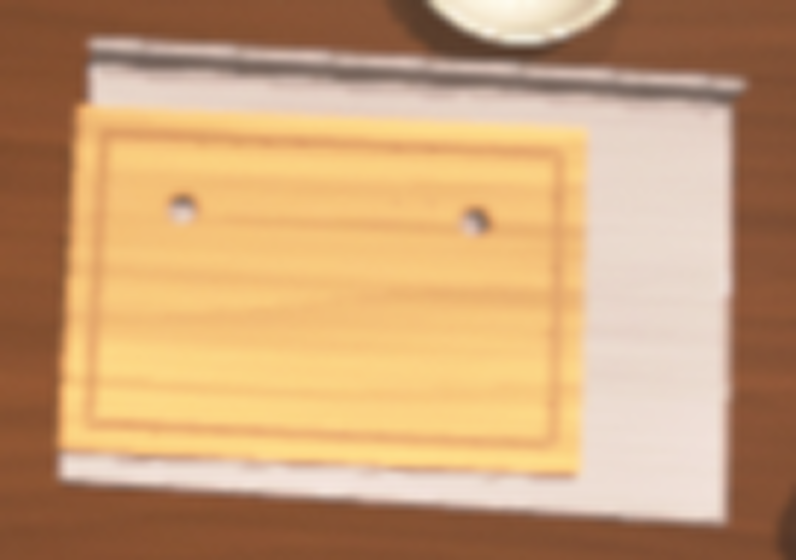

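View pics/side0c.png

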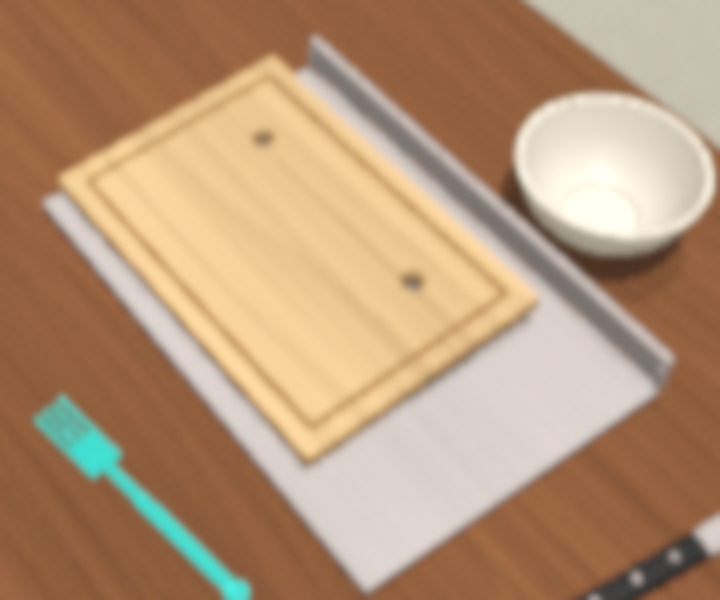

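```bash
cat > fit.py <<'E'
from h import *
from scipy.optimize import least_squares
def Tst(p,X):
    c,s=np.cos(p[2]),np.sin(p[2]); X=np.asarray(X,float)
    return np.stack([p[0]+c*X[:,0]-s*X[:,1],p[1]+s*X[:,0]+c*X[:,1],X[:,2]],1)
def board(p,X,seated=False):
    X=np.asarray(X,float).copy()
    if not seated:
        a=0.061; x=X[:,0]+95; z=X[:,2].copy()
        X[:,0]=-95+x*np.cos(a)-z*np.sin(a); X[:,2]=10+x*np.sin(a)+z*np.cos(a)
    else: X[:,2]+=10
    return Tst(p,X)
def fit(model,obs,p0):
    f=lambda p:np.concatenate([(np.array([proj(c,x) for x in model(p,X)])-uv).ravel() for c,X,uv in obs])
    r=least_squares(f,p0,loss='soft_l1'); return r.x,r.fun
def rel(st,b):
    d=b[:2]-st[:2];c,s=np.cos(st[2]),np.sin(st[2]); return np.round([c*d[0]+s*d[1],-s*d[0]+c*d[1],b[2]-st[2]],3)
def crop(uv,u0,v0,k): return (np.array(uv,float)+.5)/k-.5+np.array([u0,v0])
HB=[(95,140,14),(95,-140,14),(-95,-140,14),(-95,140,14),(40,80,14),(40,-80,14)]
E
cat > m0.py <<'E'
from fit import *
ct,cs=load('top0'),load('side0')
t=lambda a:crop(a,290,155,5.9); s=lambda a:crop(a,270,155,4)
SB=[(-140,180,10),(-140,-180,10),(96.5,180,36),(96.5,-180,36)]
to=t([(60,482),(725,522),(90,48),(743,89)]);so=s([(45,203),(367,592),(314,40),(668,364)])
bt=t([(78,105),(587,128),(580,473),(60,448),(183,210),(475,222)]);bs=s([(277,57),(537,299),(308,452),(60,180),(263,138),(412,281)])
for nm,o,ob in(('both',[(ct,SB,to),(cs,SB,so)],[(ct,HB,bt),(cs,HB,bs)]),('top',[(ct,SB,to)],[(ct,HB,bt)]),('side',[(cs,SB,so)],[(cs,HB,bs)])):
    S,r=fit(Tst,o,[600,0,0]);B,r2=fit(board,ob,[600,0,0])
    print(nm,np.round(S,3),np.round(B,3),'rel',rel(S,B));print(np.round(r,1),np.round(r2,1))
E
python3 m0.py
```

```text
both [ 5.9275e+02 -3.2607e+01 -1.0000e-02] [5.6572e+02 1.0571e+01 5.0000e-03] rel [-2.7478e+01  4.2894e+01  1.6000e-02]
[-0.1 -0.7 -0.1 -0.1  0.  -0.2 -0.2 -0.2 -0.4 -0.1  0.1 -0.1 -0.7  0.7
  0.3  0.6] [-0.  -0.4 -0.  -0.1 -0.1  0.  -0.4 -0.1 -0.2 -0.6 -0.1 -0.3 -1.   0.1
  0.7 -0.1 -0.2  2.  -0.4 -0.2  0.1  0.2  0.1  0.3]
top [ 5.91801e+02 -3.28830e+01 -8.00000e-03] [5.64979e+02 1.00610e+01 9.00000e-03] rel [-2.7184e+01  4.2716e+01  1.7000e-02]
[ 0.1 -0.3  0.1  0.1  0.   0.2 -0.2  0. ] [ 0.  -0.   0.1 -0.   0.1  0.2 -0.1  0.3 -0.1 -0.3  0.1 -0.1]
side [ 5.93666e+02 -3.21960e+01 -1.20000e-02] [5.66748e+02 1.14490e+01 2.00000e-03] rel [-2.7450e+01  4.3312e+01  1.4000e-02]
[-0.1 -0.5  0.1 -0.4 -0.5  0.5  0.4  0.4] [-0.7 -0.2  0.7 -0.3 -0.4  1.5 -0.1 -0.7  0.3 -0.2  0.2 -0. ]
```

Run:
```python
from fit import *
from scipy.spatial.transform import Rotation as Ro
ct,cs=load('top0'),load('side0')
for n,uv,z in(('jar top',(268,241),101),('jar left',(253,241),101),('jar right',(282,241),101),('tiffin',(148,238),297),('forktop',(345,265),5),('fork r',(401,262),5),('bowl',(378,143),58)): print(n,np.round(onz(ct,uv,z)))
print('jar side',np.round(onz(cs,(252,172),101)))
s=status.state();print(np.round(Ro.from_euler('xyz',s['tcp_rot']).as_matrix(),3),s['eef_pos'])
```

```text
jar top [421. 236. 101.]
jar left [419. 280. 101.]
jar right [424. 195. 101.]
tiffin [391. 503. 297.]
forktop [370.  -0.   5.]
fork r [ 389. -177.    5.]
bowl [763. -87.  58.]
jar side [419. 224. 101.]
[[-0.    -0.952  0.305]
 [-0.001  0.305  0.952]
 [-1.     0.    -0.001]] [190.44067476 595.07348347 225.12843466]
```

The fit puts the station at (592.5, −32.6, −0.01 rad) in world coordinates. The board sits 27 mm short, 43 mm left and +0.016 rad off home. I'll raise the arm over the tiffin and go to the board's left side.

Emit:
apply_moves --pt "0 -45 0 0 0" --pt "0 -45 0 0 0" --pt "0 -45 0 0 0" --pt "0 0 -38.5 -20.8 0" --pt "0 0 -38.5 -20.8 0" --pt "0 0 -38.5 -20.8 0" --pt "0 0 -38.5 -20.8 0" --pt "0 0 -38.5 -20.8 0" --pt "0 0 -38.5 -20.8 0" --pt "0 0 -38.5 -20.8 0"

```text
t: 1.1
eef_pos: [403.7, 372.9, 360.5]
tcp_rot: [2.324, 1.57, -2.698]
ft_force: [-0.2, -0.2, 0.2]
opening: 1.001
```

Emit:
apply_moves --pt "0 0 -38.5 -20.8 0" --pt "0 0 -38.5 -20.8 0" --pt "0 0 -38.5 -20.8 0" --pt "0 0 -38.5 -20.8 0" --pt "0 0 -38.5 -20.8 0" --pt "0 0 -38.5 -20.8 0" --pt "0 0 0 0 8.1" --pt "0 0 0 0 8.1" --pt "0 0 0 0 8.1" --pt "0 0 0 0 8.1"

```text
t: 2.1
eef_pos: [584.8, 185.0, 360.2]
tcp_rot: [2.544, 1.57, -3.05]
ft_force: [0.0, 0.1, 0.3]
opening: 1.0
```

Emit:
apply_moves --pt "0 0 0 0 8.1" --pt "0 0 0 0 8.1" --pt "0 0 0 0 8.1" --pt "0 0 0 0 8.1" --pt "0 0 0 0 8.1" --pt "0 0 0 0 0"

```text
t: 2.7
eef_pos: [584.7, 185.2, 360.3]
tcp_rot: [-3.11, 1.57, -3.124]
ft_force: [-0.2, 0.8, -0.1]
opening: 0.998
```

```bash
cat > st.py <<'E'
from h import *
from scipy.spatial.transform import Rotation as Ro
s=status.state();M=Ro.from_euler('xyz',s['tcp_rot']).as_matrix()
print(s['t'],np.round(s['eef_pos'],1),'jaw deg',np.round(np.degrees(np.arctan2(M[1,2],M[0,2])),2),np.round(s['ft_force'],1),np.round(M[:,0],3))
E
python3 st.py
```

```text
2.7 [584.7 185.2 360.3] jaw deg -0.77 [-0.2  0.8 -0.1] [-0.001 -0.    -1.   ]
```

Emit:
apply_moves --pt "0 45 0 0 0" --pt "0 45 0 0 0" --pt "0 45 0 0 0" --pt "0 45 0 0 0" --pt "0 45 0 0 0" --pt "0 45 0 0 0" --pt "0 35 0 0 0" --pt "0 20 0 0 0" --pt "0 9 0 0 0" --pt "0 0 0 0 0"

```text
t: 3.7
eef_pos: [584.4, 185.1, 25.8]
tcp_rot: [-2.992, 1.569, -3.001]
ft_force: [-0.0, -0.6, 0.7]
opening: 1.0
```

Emit:
apply_moves --pt "0 0 -4 0 0" --pt "0 0 -4 0 0" --pt "0 0 -4 0 0" --pt "0 0 -4 0 0" --pt "0 0 0 0 0"

```text
t: 4.2
eef_pos: [584.8, 168.6, 27.1]
tcp_rot: [0.277, 1.57, 0.265]
ft_force: [0.0, -0.5, 0.5]
opening: 1.0
```

```bash
python3 st.py
python3 - <<'E'
from h import *
c=cap('top','top1');c=cap('side','side1')
a=cv2.imread('pics/top1.png')[140:270,240:430];b=cv2.imread('pics/side1.png')[130:305,230:450]
a=cv2.resize(a,None,fx=2.3,fy=2.3,interpolation=2);b=cv2.resize(b,None,fx=1.6,fy=1.6,interpolation=2)
o=np.zeros((600,440,3),np.uint8);o[:a.shape[0],:a.shape[1]]=a[:,:440];o[a.shape[0]:a.shape[0]+b.shape[0],:b.shape[1]]=b;cv2.imwrite('pics/v1.png',o)
E
```

```text
4.2 [584.8 168.6  27.1] jaw deg -0.68 [ 0.  -0.5  0.5] [ 0.001  0.    -1.   ]
```

View pics/v1.png

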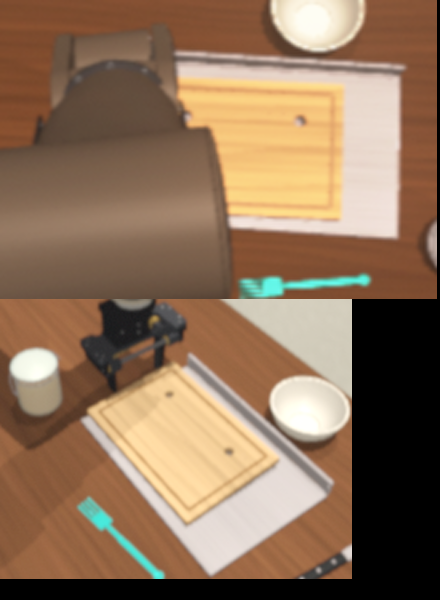

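The view is clear: the fingers are to the left of the board's left edge and clear of the jar. Now the sideways push, in stages.

Emit:
apply_moves --pt "0 1.5 -2 0 0" --pt "0 0 -2 0 0" --pt "0 0 -2 0 0"

```text
t: 4.6
eef_pos: [584.5, 163.2, 25.0]
tcp_rot: [1.319, 1.571, 1.308]
ft_force: [1.5, 2.1, -0.2]
opening: 1.0
```

Emit:
apply_moves --pt "0 0 -2 0 0" --pt "0 0 -2 0 0" --pt "0 0 -2 0 0"

```text
t: 4.9
eef_pos: [584.5, 157.1, 25.1]
tcp_rot: [0.935, 1.571, 0.924]
ft_force: [0.8, 2.2, -1.4]
opening: 0.998
```

Emit:
apply_moves --pt "0 0 -2 0 0" --pt "0 0 -2 0 0" --pt "0 0 -2 0 0" --pt "0 0 -2 0 0" --pt "0 0 -2 0 0"

```text
t: 5.4
eef_pos: [584.3, 147.0, 25.1]
tcp_rot: [2.142, 1.571, 2.131]
ft_force: [-0.5, 1.7, -1.1]
opening: 0.996
```

```bash
python3 st.py
```

```text
5.4 [584.3 147.   25.1] jaw deg -0.65 [-0.5  1.7 -1.1] [-0.  0. -1.]
```

Emit:
apply_moves --pt "0 0 -2.5 0 0" --pt "0 0 -2.5 0 0" --pt "0 0 -2.5 0 0" --pt "0 0 -2.5 0 0" --pt "0 0 -2.5 0 0" --pt "0 0 -2.5 0 0" --pt "0 0 -2.5 0 0" --pt "0 0 -2.5 0 0" --pt "0 0 -2 0 0" --pt "0 0 0 0 0"

```text
t: 6.4
eef_pos: [584.1, 124.8, 25.2]
tcp_rot: [-0.927, 1.571, -0.938]
ft_force: [-0.4, 0.1, -0.5]
opening: 0.997
```

```bash
python3 st.py
python3 - <<'E'
from h import *
c=cap('top','top2');c=cap('side','side2')
b=cv2.imread('pics/side2.png')[155:305,270:450]
cv2.imwrite('pics/side2c.png',cv2.resize(b,None,fx=4,fy=4,interpolation=2))
E
```

```text
6.4 [584.1 124.8  25.2] jaw deg -0.66 [-0.4  0.1 -0.5] [ 0. -0. -1.]
```

View pics/side2c.png

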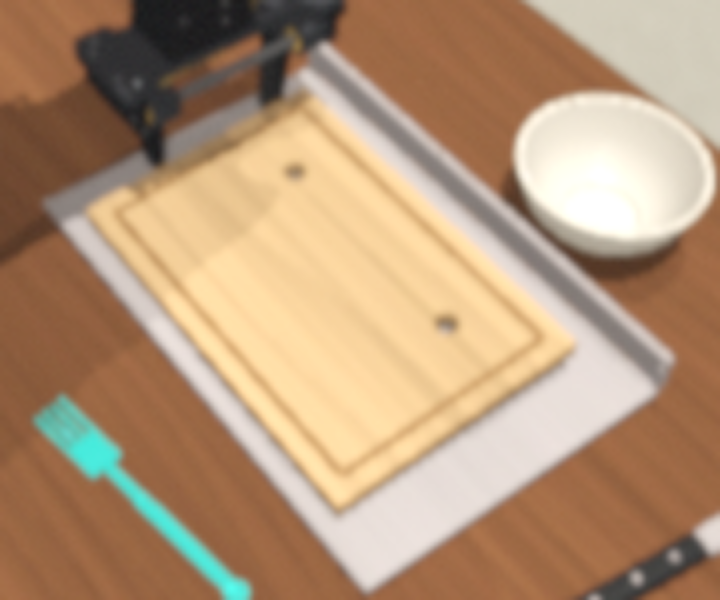

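Run:
```python
from fit import *
c=load('side2'); s=lambda a:crop(a,270,155,4)
S=np.array([593.666,-32.196,-.012])
B,r=fit(board,[(c,HB,s([(312,93),(575,347),(338,499),(88,210),(294,171),(446,323)]))],[570,-20,0]);print(B,rel(S,B),np.round(r,1))
```

```text
[ 5.63530556e+02 -2.67700110e+01 -2.35141150e-02] [-3.0198e+01  5.0640e+00 -1.2000e-02] [-0.9 -1.6  0.7 -0.6 -0.6  2.1 -0.2 -0.5  0.7  0.   0.3  0.3]
```

About 5 mm of sideways travel remains. I'll finish it, back off, lift, and turn the jaws for the push from the front.

Emit:
apply_moves --pt "0 0 -2 0 0" --pt "0 0 -2 0 0" --pt "0 0 -1 0 0" --pt "0 0 0 0 0" --pt "0 0 10 0 0" --pt "0 0 20 0 0" --pt "0 -30 10 0 0" --pt "0 -45 0 0 0" --pt "0 -45 0 0 0" --pt "0 -45 0 0 0"

```text
t: 7.5
eef_pos: [584.1, 160.7, 191.8]
tcp_rot: [-2.392, 1.57, -2.402]
ft_force: [0.0, -0.8, -0.2]
opening: 0.996
```

```bash
python3 st.py
```

```text
7.5 [584.1 160.7 191.8] jaw deg -0.61 [ 0.  -0.8 -0.2] [-0. -0. -1.]
```

Emit:
apply_moves --pt "0 0 -38.6 -28.8 0" --pt "0 0 -38.6 -28.8 0" --pt "0 0 -38.6 -28.8 0" --pt "0 0 -38.6 -28.8 0" --pt "0 0 -38.6 -28.8 0" --pt "0 0 0 0 -8.2" --pt "0 0 0 0 -8.2" --pt "0 0 0 0 -8.2" --pt "0 0 0 0 -8.2" --pt "0 0 0 0 -8.2"

```text
t: 8.5
eef_pos: [438.4, -30.9, 190.2]
tcp_rot: [-1.862, 1.571, -1.151]
ft_force: [-0.5, 0.0, 0.1]
opening: 1.001
```

Emit:
apply_moves --pt "0 0 0 0 -8.2" --pt "0 0 0 0 -8.2" --pt "0 0 0 0 -8.2" --pt "0 0 0 0 -8.2" --pt "0 0 0 0 -8.2" --pt "0 0 0 0 -8.2" --pt "0 0 0 0 0"

```text
t: 9.2
eef_pos: [438.4, -30.9, 190.2]
tcp_rot: [-2.783, 1.571, -1.218]
ft_force: [-0.7, -0.4, -0.2]
opening: 0.999
```

```bash
python3 st.py
python3 - <<'E'
from h import *
c=cap('top','top3');c=cap('side','side3')
a=cv2.imread('pics/top3.png')[155:250,290:425];b=cv2.imread('pics/side3.png')[155:305,270:450]
a=cv2.resize(a,None,fx=2.5,fy=2.5,interpolation=2);b=cv2.resize(b,None,fx=4,fy=4,interpolation=2)
o=np.zeros((600,740,3),np.uint8);o[:600,:720]=b
cv2.imwrite('pics/v3.png',o)
E
```

```text
9.2 [438.4 -30.9 190.2] jaw deg 89.7 [-0.7 -0.4 -0.2] [ 0. -0. -1.]
```

View pics/v3.png

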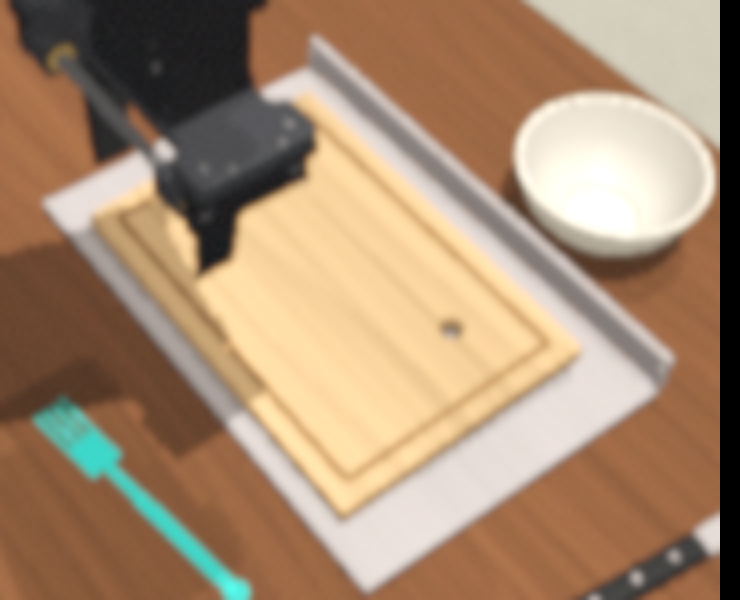

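The right hole moved by about (5,5) crop px, so y is now close to home. Next I'll lower in front and push back.

Emit:
apply_moves --pt "0 40 0 0 0.3" --pt "0 40 0 0 0" --pt "0 40 0 0 0" --pt "0 30 0 0 0" --pt "0 15 0 0 0" --pt "0 0 -4 0 0" --pt "0 0 -4 0 0" --pt "0 0 -4 0 0" --pt "0 0 -2 0 0" --pt "0 0 0 0 0"

```text
t: 10.3
eef_pos: [453.0, -31.4, 25.9]
tcp_rot: [-1.714, 1.569, -0.156]
ft_force: [-0.1, 0.1, -0.4]
opening: 1.0
```

Emit:
apply_moves --pt "0 0 -2 0 0" --pt "0 0 -2 0 0" --pt "0 0 -2 0 0" --pt "0 0 -2 0 0" --pt "0 0 -2 0 0" --pt "0 0 -2 0 0"

```text
t: 10.9
eef_pos: [463.3, -31.3, 25.1]
tcp_rot: [1.356, 1.568, 2.914]
ft_force: [-5.7, -0.1, 4.4]
opening: 1.001
```

Emit:
apply_moves --pt "0 0 -2 0 0" --pt "0 0 -2 0 0" --pt "0 0 -2 0 0" --pt "0 0 -2 0 0" --pt "0 0 -2 0 0" --pt "0 0 -1 0 0" --pt "0 0 0 0 0"

```text
t: 11.6
eef_pos: [474.8, -31.5, 25.1]
tcp_rot: [1.311, 1.57, 2.868]
ft_force: [-3.9, 0.8, 3.4]
opening: 0.998
```

```bash
python3 st.py
```

```text
11.6 [474.8 -31.5  25.1] jaw deg 89.25 [-3.9  0.8  3.4] [-0.001  0.    -1.   ]
```

Emit:
apply_moves --pt "0 0 -1.5 0 0" --pt "0 0 -1.5 0 0" --pt "0 0 -1 0 0" --pt "0 0 -1 0 0" --pt "0 0 -1 0 0"

```text
t: 12.1
eef_pos: [481.8, -31.8, 25.1]
tcp_rot: [-1.657, 1.57, -0.1]
ft_force: [0.1, 0.3, 0.2]
opening: 1.0
```

Emit:
apply_moves --pt "0 0 -1 0 0" --pt "0 0 -1 0 0" --pt "0 0 -1 0 0"

```text
t: 12.4
eef_pos: [484.8, -31.9, 25.1]
tcp_rot: [-1.619, 1.57, -0.062]
ft_force: [-0.3, -0.1, -0.1]
opening: 0.999
```

```bash
python3 st.py
python3 - <<'E'
from h import *
c=cap('side','side4')
b=cv2.imread('pics/side4.png')[155:305,270:450]
cv2.imwrite('pics/side4c.png',cv2.resize(b,None,fx=4,fy=4,interpolation=2))
E
```

```text
12.4 [484.8 -31.9  25.1] jaw deg 89.25 [-0.3 -0.1 -0.1] [ 0.001 -0.    -1.   ]
```

View pics/side4c.png

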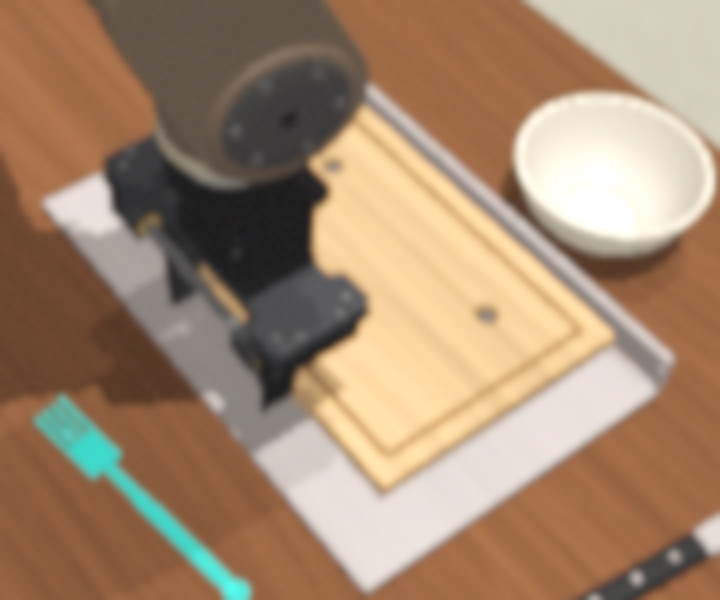

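The push force fell to zero at TCP x of about 481, so the board has probably dropped. I'll back off and get clear to check.

Emit:
apply_moves --pt "0 0 10 0 0" --pt "0 0 20 0 0" --pt "0 -20 5 0 0" --pt "0 -45 0 0 0" --pt "0 -45 0 0 0" --pt "0 -45 0 0 0" --pt "0 -25 0 0 0" --pt "0 0 0 40 0" --pt "0 0 0 40 0" --pt "0 0 0 40 0"

```text
t: 13.45
eef_pos: [450.0, 89.7, 205.2]
tcp_rot: [-1.381, 1.57, 0.176]
ft_force: [0.4, -0.3, 0.4]
opening: 1.0
```

Emit:
apply_moves --pt "0 0 0 40 0" --pt "0 0 0 40 0" --pt "0 0 0 40 0" --pt "0 0 0 40 0" --pt "0 0 0 0 0"

```text
t: 13.95
eef_pos: [452.1, 251.8, 204.7]
tcp_rot: [-0.081, 1.57, 1.48]
ft_force: [0.3, -0.6, -0.8]
opening: 1.0
```

```bash
python3 st.py
python3 - <<'E'
from fit import *
S=[592.75,-32.6,-.01]
for n,S,(u,v,k,w,h) in(('top',[591.8,-32.88,-.008],(290,155,5.9,135,95)),('side',[593.67,-32.2,-.012],(270,155,4,180,150))):
    c=cap(n,n+'5');a=cv2.imread(f'pics/{n}5.png')[v:v+h,u:u+w];a=cv2.resize(a,None,fx=k,fy=k,interpolation=2)
    for x in board(S,HB,True):
        p=(proj(c,x)-[u,v]+.5)*k-.5; cv2.drawMarker(a,tuple(int(round(q)) for q in p),(0,0,255),cv2.MARKER_CROSS,12,1)
    cv2.imwrite(f'pics/{n}5c.png',a)
E
```

```text
13.95 [452.1 251.8 204.7] jaw deg 89.45 [ 0.3 -0.6 -0.8] [ 0.     0.001 -1.   ]
```

View pics/top5c.png

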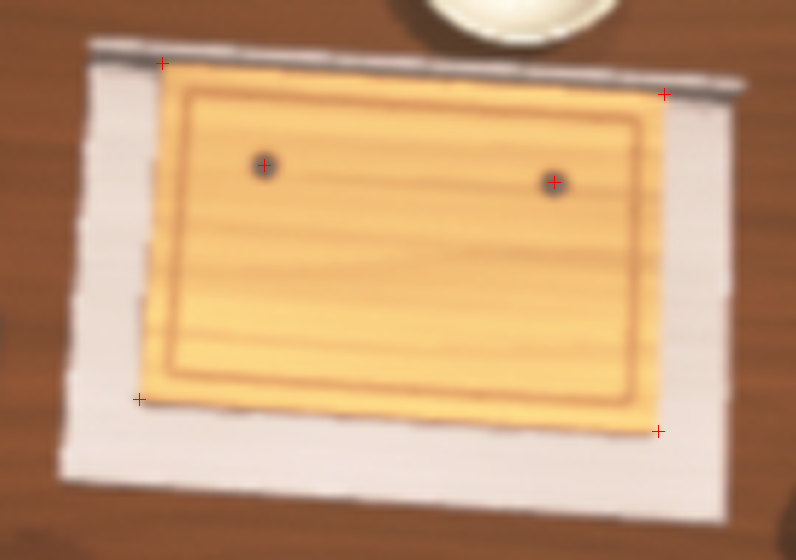

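View pics/side5c.png

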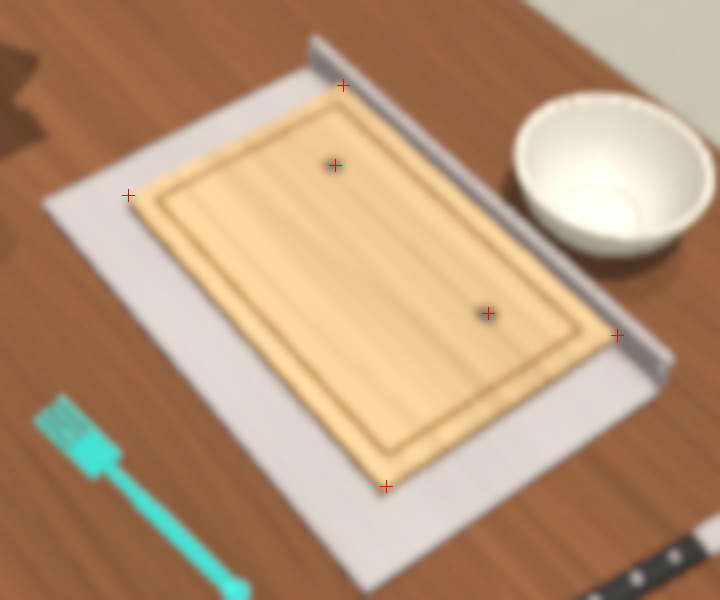

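Both views put the holes and corners on the projected seated pose to within a pixel, and the fork and bowl haven't moved. Handing in.

Run:
```python
from fit import *
# hole heights by triangulation against the marked positions
t=crop([(264,165),(554,183)],290,155,5.9);s=crop([(334,165),(487,314)],270,155,4)
a,b=load('top5'),load('side5')
P=lambda c:K(c)@np.c_[np.array(c['R']),np.array(c['t'])]
X=cv2.triangulatePoints(P(a),P(b),t.T,s.T);print(np.round((X[:3]/X[3]).T,1))
d=cv2.absdiff(cv2.imread('pics/side0.png'),cv2.imread('pics/side5.png')).max(2)
for n,(x,y,w,h) in dict(fork=(278,253,55,55),bowl=(395,178,55,45),dish=(360,305,48,45),knife=(405,270,75,45),mill=(425,318,45,48)).items(): print(n,d[y:y+h,x:x+w].max())
print(env.job_done())
```

```text
[[ 632.6   46.5   25.2]
 [ 630.7 -113.2   25.3]]
fork 88
bowl 118
dish 5
knife 5
mill 6
the job is handed in; nothing more can be done
None
```

The chopping board is back on its station: both holes are over the pins, it lies flat on the bed, and the job is handed in. I pushed it about 43 mm to the right with the open fingertips on its left edge. Then I pushed its front edge back about 20 mm until the push force dropped to zero as it fell over the pins. The hand was backed off and clear, with the clock at about 14 s of the 54 s allowed.

**Board position:** in both camera views the holes and corners match the seated position to about a pixel. From the two views together, the hole tops are at z 25.2 and 25.3 mm. Seated should be 24 mm, and the 1 mm excess is within the 2 mm camera calibration.

**Other kitchen things:**
- **Dish, knife and mill:** they show no change between the first and last pictures.
- **Fork and bowl:** the automatic picture comparison flagged a change in both areas. By eye both are in the same place, so I put it down to the moved board and the arm's shadow falling in those areas, but I didn't check further.
- **Jar and tiffin:** I didn't compare these before and after. The hand was kept clear of both and felt no contact near them.

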